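# Push the roller up the gauging gutter to its stop

## Task

Push the steel roller that waits at the low end of the sloped gutter up the slope and over the orange hump, so that it settles in the dip against the orange stop and does not roll back when you let go. Only push it, gently, with your fingers: do not grip it or lift it out of the gutter. Leave the stop where it is set and the other things on the bench undisturbed, and move clear at the end.

Things in the scene. Friction and masses are not known exactly. Their poses are not given: they have to be found in the camera images.
- roller: Solid steel guide roller, a disc 62 mm in diameter and 20 mm wide, with black ring and brass hub on its flat faces, about 0.25 kg. It stands on its rim in the gutter, resting against the low end lip, and is free to roll. Origin at its centre, y along its axis, across the gutter; its x and z turn as it rolls.
- gutter_track: Aluminium channel 300 mm long, 28 mm wide outside, 22 inside; walls 16 mm high above its floor. Origin on its floor at mid length (42 mm above the bench). x runs uphill along the floor (it rises 5 degrees), y across, z square to the floor. A lip 10 mm high and long closes the low end; the roller starts against it, centre at x -117, z 31 mm, most of its rim free above the walls.
- gutter: The channel's grey stand, screwed to the bench, does not move: base plate 270 x 86 x 8 mm. Origin at the centre of its underside, below the channel's middle; x level, uphill; z up.
- seat (a point): The roller's centre when it rests against the stop, 34 mm above the gutter floor; x, y, z as for the gutter channel. It belongs to the orange adjustable stop, clamped somewhere in the upper half of the gutter (slips only if forced with about 60 N). The stop block's upright face is 31 mm uphill of here; block 14 mm thick, 40 wide, top 48 mm above the floor, clamp knob behind it.
- crest (a point): Crest of the stop's orange hump, between the walls, 6.7 mm above the gutter floor and 24 mm downhill of the seat. The hump starts 63 mm downhill of the crest, rises at 6 degrees to the floor, and past the crest falls at 11 degrees to the stop: that is the dip. A roller let go short of the crest rolls back to the low end; past it, it rolls into the dip and stays.
- round_bar: Bystander beside the gutter: turned steel bar stub lying down, 25 mm diameter, 100 mm long, origin at mid length on the bench.
- v_block: Bystander beside the gutter: grey steel V-block 50 x 50 x 40 mm, origin at the centre of its underside.
- marker: Bystander beside the gutter: marker pen lying down, 18 mm diameter, 125 mm long, origin at mid length on the bench.
- block_oak: Bystander beside the gutter: dark wooden block 42 x 95 x 22 mm, origin at the centre of its underside.
- solder_spool: Bystander beside the gutter: blue and white solder spool standing on its flange, 58 mm diameter, 40 mm high, origin at the centre of its underside.

How it is judged (in metres and radians):
On the way:
1. the roller is pushed up the hump by the fingers (touching it, 70 to 15 mm short of its seat, in the gutter) (x of roller in the frame of seat between -0.07 and -0.015 m and y of roller in the frame of seat between -0.006 and 0.006 m and contact force between the fingers and roller above 0.05 N), for 0.05 s.
At the end, for the whole second after the job is handed in: The roller stands at rest in the dip against the stop, its centre within 6 mm along the gutter and 5 mm across it and in height of its seat, its axis within 0.15 rad of square across the gutter, slower than 10 mm/s; the stop is within 5 mm of where it was (x of roller in the frame of seat between -0.006 and 0.006 m and y of roller in the frame of seat between -0.005 and 0.005 m and z of roller in the frame of seat between -0.005 and 0.005 m and angle between the y axis of roller and the y axis of gutter_track, either way round below 0.15 rad and linear speed of roller below 0.01 m/s and distance of seat from where it was at the start of the episode below 0.005 m); the robot touches nothing.
It fails at once if the roller is lifted more than about 12 mm off the gutter or hump (centre over 50 mm above the floor) (z of roller in the frame of gutter_track above 0.05 m).
It fails at once if the roller leaves the gutter sideways (15 mm off its middle) (y of roller in the frame of gutter_track above 0.015 m or y of roller in the frame of gutter_track below -0.015 m).
It fails at once if the roller is pressed with more than 35 N (contact force between the fingers and roller above 35 N).
It fails at once if the stop is shifted by more than 5 mm (distance of seat from where it was at the start of the episode above 0.005 m).
It fails at once if another thing is moved by more than 20 mm (distance of any of round_bar, v_block, marker, block_oak, solder_spool from where it was at the start of the episode above 0.02 m).
It also fails if it takes over 42 s, if anything falls off the work surface, if the arm or the gripper's body presses on something with over 40 N, if the wrist force passes 120 N, or if a joint passes its speed limit or range.

## Robot

A 6-joint arm with a two-finger parallel gripper is mounted at the origin on a cart in front of the work surface, level with it; the furniture and walls round the work are solid. World frame = base frame: x ahead of the robot, y to its left, z up, the work surface at z = 0. Lengths are in mm, angles in rad, forces in N, time in s.
With the tool pointing down it reaches from about 350 to 875 mm from the base axis. Payload 4.2 kg.
Tool frame: the origin (TCP) lies at the very end of the fingers, on their centre line; the grasp point (between the pads) lies 19 mm behind it; z points along the fingers, y is the line along which they close (so a half turn about z gives the same grasp; the last joint's range is limited). The gripper opens to 85 mm and grips with 20 to 120 N. Pads are 22 mm wide; open, the fingers measure 114 mm over their backs; the gripper's body (76 mm by 85 mm) begins 54 mm behind the grasp point. The pads swing forward as they close: fully open they stand 13 mm farther back than shut.
Start: joints at [-0.858, 0.385, 0.008, 0, -1.194, -0.259], TCP at [274.002, -561.714, 231.312] pointing down, gripper open.
Joint ranges: [-3.14, 3.14], [-1.21, 2.06], [-1.07, 1.41], [-3.16, 2.05], [-2.99, -0.16], [-3.1, 3.1]. Speed limits (rad/s): [2.79, 2.79, 3.14, 3.14, 3.14, 3.14].

## Interface

Orientations are given as a unit quaternion [x, y, z, w].
In Python, from bench import arm, optics gives the robot as it stands. The module is installed in compiled form; this text tells all that it offers.
- The arm moves only by the tool step_arm, never from a script. Its argument "motion" is a list of rows, each an object with "dr": the turn, a rotation vector about the tool's x, y, z in units of 8 degrees (1.0 is 8 degrees), a list of three; "slide": the shift along the tool's x, y, z in mm, a list of three; "jaw": the finger opening in mm, from 0 to 85.4. A call has exactly 8 rows; each row is the pose to reach, as a shift and turn from the pose commanded when the call began, along the tool's axes at that moment; what a row does not reach only later rows make up. A row lasts 1/8 s, in which the tool goes at most 62.5 mm and 10.7 degrees, less where a joint would pass 70% of its speed; a pose out of reach is approached as far as the arm can. A call with a gripper value outside its range is refused whole. The fingers move at their own pace and stop on an object; the grip force is fixed at half the most. Time passes only in rows, so rows that repeat a pose let the fingers close, or fill a call up. It gives the time, the measured TCP pose, the force, the opening and the grip force at its end, in the units of the state.
- arm.read_state(): the state, without advancing time (a new reading comes with each control period).
- optics.get_image(name): name is "side" or "top"; returns the picture (420x560x3 uint8, blue, green, red); there is no depth.
- optics.camera_info(name): a dict with "camera_matrix" (3x3 intrinsics, pixels), "k1" (the pictures are not rectified: a ray, as slopes to the right and down, at radius r is drawn at 1 + k1 r^2 times it, then the intrinsics apply), "view" (4x4, takes a point from world to camera coordinates). Camera axes: x right, y up, looking along -z (the intrinsics and any distortion apply to the point x, -y, -z); pixel columns grow to the right and rows downward; lengths in mm; the calibration is good to about 2 mm. A picture is of the moment at which its call begins. camera_info takes no time and is no camera call.
- arm.job_done(): hands the job in; it is judged then, once.
The state is a dict: "clock": time; "joints": joint angles; "joint_vel": joint speeds; "joint_efforts": joint torques, N m; "position": TCP position; "ee_rot": TCP orientation; "contact_force": force on the tool from outside, world axes, zero at the start; "wrist_torque": the same for the moment, N m; "gripper_width": finger opening in mm; "grasp_force": force on a finger pad.
Only numpy, scipy, OpenCV 4.12 (cv2) and the standard library are available. Lean on these libraries where they do the work, as an engineer would, in place of code of your own. Each camera call takes 0.05 s, during which the arm holds its last target. There are 200 camera calls.

## Working session

There is one attempt and no reset: what is moved stays moved. The work goes in short steps, Python scripts to look and compute and a tool call to move; the robot and the scene stay as the last step left them, time stands still between calls to the robot, and variables do not carry over. Pictures are saved under pics/ and viewed, at most 10 in all, crops included, and the job is handed in when it is done.

Besides the shell and the picture viewer there is one more tool, called after "Request:" as name(argument=value, ...), one argument or row to a line, values as JSON. step_arm: Moves the arm, as the interface text tells. Its arguments: {"type":"object","properties":{"motion":{"type":"array","items":{"type":"object","properties":{"dr":{"type":"array","items":{"type":"number"}},"slide":{"type":"array","items":{"type":"number"}},"jaw":{"type":"number"}}}}},"required":["motion"]}

```bash
mkdir -p pics
python3 - <<'E'
from bench import arm, optics
import cv2
for n in("side","top"):
    cv2.imwrite(f"pics/{n}0.png",optics.get_image(n)); i=optics.camera_info(n); print(n,i)
s=arm.read_state();print(s["clock"],s["position"],s["ee_rot"],s["gripper_width"])
E
```

```text
side {'camera_matrix': array([[430.84770722,   0.        , 278.13011932],
       [  0.        , 430.84770722, 204.82398067],
       [  0.        ,   0.        ,   1.        ]]), 'k1': -0.08637121091808142, 'view': array([[ 9.99724802e-01,  1.67812471e-02,  1.63923598e-02,
        -5.61358075e+02],
       [-2.22732397e-02,  4.59665899e-01,  8.87812572e-01,
        -9.10940807e+01],
       [ 7.36359332e-03, -8.87933359e-01,  4.59913173e-01,
        -9.58582865e+02],
       [ 0.00000000e+00,  0.00000000e+00,  0.00000000e+00,
         1.00000000e+00]])}
top {'camera_matrix': array([[512.74141701,   0.        , 274.60323492],
       [  0.        , 512.74141701, 206.27413675],
       [  0.        ,   0.        ,   1.        ]]), 'k1': -0.10813076065220441, 'view': array([[ 1.62336825e-02, -9.99703672e-01,  1.81393589e-02,
         1.43752947e+01],
       [ 9.82060741e-01,  1.93505839e-02,  1.87569339e-01,
        -5.96091582e+02],
       [-1.87864764e-01,  1.47690111e-02,  9.82083859e-01,
        -9.87942734e+02],
       [ 0.00000000e+00,  0.00000000e+00,  0.00000000e+00,
         1.00000000e+00]])}
0.1 [ 273.77377547 -561.26836597  230.33083246] [-2.24860966e-01  9.74390352e-01  9.56163979e-04 -2.71765309e-04] 85.52848920503519
```

View pics/side0.png

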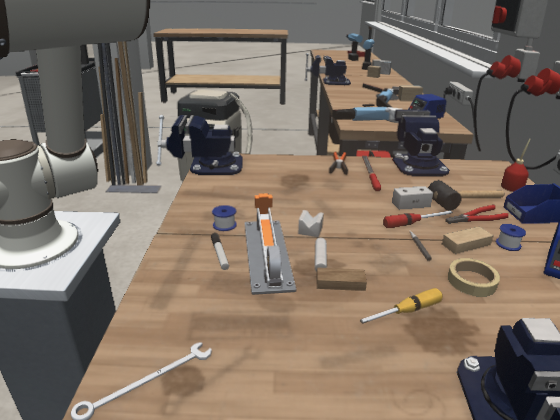

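View pics/top0.png

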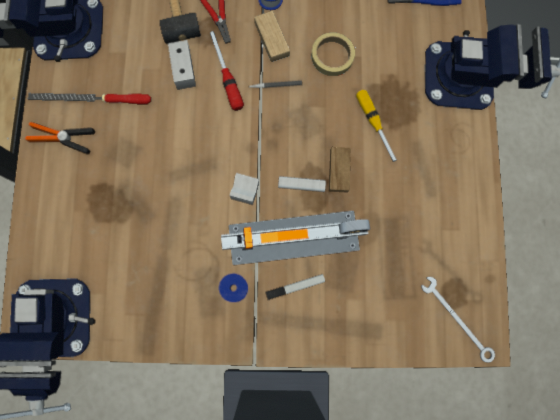

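Side view: the gutter runs away from the camera, with the roller at its near low end (~272,265) and the orange stop at the far end (~263,203). Top view: the roller is at (355,227), the orange hump at (262-308,236) and the stop at (248,238). World +y is uphill.

```bash
cat > h.py <<'E'
import cv2,numpy as np
from bench import arm,optics
def ray(n,px):
    c=optics.camera_info(n);K=c["camera_matrix"];V=c["view"]
    d=cv2.undistortPoints(np.float64(px).reshape(-1,1,2),K,np.array([c["k1"],0,0,0,0]))
    # forward model x_d = x(1+k1 r^2) = OpenCV's
    d=d.reshape(-1,2);R=V[:3,:3]
    return -R.T@V[:3,3],np.c_[d[:,0],-d[:,1],-np.ones(len(d))]@R
def onz(n,px,z):
    o,d=ray(n,px);return o+d*((z-o[2])/d[:,2])[:,None]
def orange(im):
    h=cv2.cvtColor(im,cv2.COLOR_BGR2HSV);return cv2.inRange(h,(8,170,120),(22,255,255))
E
python3 - <<'E'
from h import *
t=cv2.imread("pics/top0.png");s=cv2.imread("pics/side0.png")
a=cv2.resize(t[200:275,210:380],None,fx=4.6,fy=4.6,interpolation=cv2.INTER_CUBIC)
cv2.imwrite("pics/tc.png",a)
cv2.imwrite("pics/sc.png",cv2.resize(s[185:300,200:360],None,fx=5,fy=5,interpolation=cv2.INTER_CUBIC))
m=orange(t)[200:275,210:380]
n,l,st,ce=cv2.connectedComponentsWithStats(m)
for i in range(1,n):
    if st[i,4]>15:
        p=np.argwhere(l==i)[:,::-1]+[210,200]; print(st[i]+[210,200,0,0,0],ce[i]+[210,200],cv2.minAreaRect(p.astype(np.float32)))
E
```

```text
[244 227   8  21 136] [247.59558824 237.16911765] ((247.51641845703125, 237.1803436279297), (20.189470291137695, 6.609108924865723), 84.80557250976562)
[261 229  47  13 405] [284.01728395 235.24444444] ((283.96710205078125, 235.18768310546875), (8.950549125671387, 46.061302185058594), 83.9909896850586)
```

View pics/tc.png

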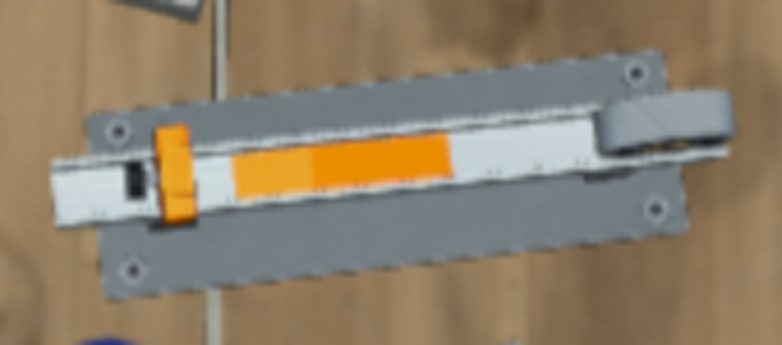

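View pics/sc.png

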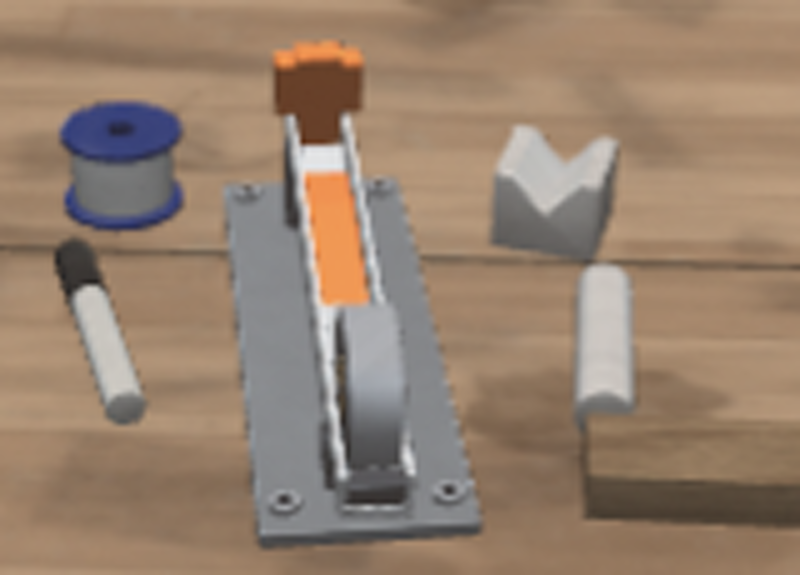

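The top crop shows the plate corners, the hump start (450,155), the crest where the colour changes (310,168), the hump end (233,177) and the stop (175,172). The side crop shows the roller seated at the low lip.

Run:
```python
from h import *
f=lambda p:np.array(p)/4.6+[210,200]-[0.4,0.4]
c=onz("top",f([(87,115),(662,50),(690,232),(107,298)]),8)
print(c.round(1))
ctr=c.mean(0);u=(c[0]-c[1])+(c[3]-c[2]);u[2]=0;u/=np.linalg.norm(u);v=np.array([-u[1],u[0],0])
print("centre",ctr.round(1),"u",u.round(3),"ang",np.degrees(np.arctan2(u[1],u[0])))
U=u*np.cos(.0873)+[0,0,np.sin(.0873)]; O=np.array([ctr[0],ctr[1],42])
N=np.array([-u[0]*np.sin(.0873),-u[1]*np.sin(.0873),np.cos(.0873)])
def onf(px,h):
    o,d=ray("top",px);t=((O+N*h-o)@N)/(d@N);p=o+d*t[:,None]-O;return np.c_[p@U,p@v].round(1)
print("hump start,crest,end",onf(f([(450,155)]),0),onf(f([(310,168)]),6.7),onf(f([(233,177)]),2))
print("stop top low/high edge",onf(f([(192,172),(158,172)]),48))
print("track ends",onf(f([(54,193),(732,152)]),16))
print("roller top contour ends",onf(f([(597,130),(733,115)]),45),"top",onf(f([(665,97),(665,145)]),55))
w=lambda x,h:(O+U*x+N*h).round(1)
print("roller centre world",w(-117,31))
s=arm.read_state();from scipy.spatial.transform import Rotation as R
print(R.from_quat(s["ee_rot"]).as_matrix().round(3))
```

```text
[[ 563.6  121.3    8. ]
 [ 599.2 -144.7    8. ]
 [ 514.4 -156.7    8. ]
 [ 479.7  109.5    8. ]]
centre [539.2 -17.7   8. ] u [-0.131  0.991  0.   ] ang 97.52277706285824
hump start,crest,end [[-26.3  -1.1]] [[37.8 -0.8]] [[71.6 -0.9]]
stop top low/high edge [[ 92.8   1.2]
 [107.   -0.3]]
track ends [[ 1.506e+02  1.000e-01]
 [-1.505e+02  1.250e+01]]
roller top contour ends [[-8.320e+01  3.000e-01]
 [-1.444e+02 -1.000e-01]] top [[-112.4   -9.6]
 [-109.3   11.1]]
roller centre world [ 554.8 -135.9   62.7]
[[-0.899 -0.438 -0.001]
 [-0.438  0.899  0.002]
 [ 0.     0.002 -1.   ]]
```

Request:
step_arm(
  motion=[
    {"dr": [0,0,0.4],"slide": [-60,27,10],"jaw": 0},
    {"dr": [0,0,0.8],"slide": [-119,55,20],"jaw": 0},
    {"dr": [0,0,1.2],"slide": [-178,82,30],"jaw": 0},
    {"dr": [0,0,1.6],"slide": [-238,110,40],"jaw": 0},
    {"dr": [0,0,2.0],"slide": [-297,137,50],"jaw": 0},
    {"dr": [0,0,2.31],"slide": [-357,165,60],"jaw": 0},
    {"dr": [0,0,2.31],"slide": [-416,192,70],"jaw": 0},
    {"dr": [0,0,2.31],"slide": [-416,192,70],"jaw": 0},
  ],
)

```text
clock: 1.1
position: [564.9, -204.1, 160.1]
ee_rot: [-0.067, 0.998, 0.0, -0.001]
contact_force: [-0.7, -0.1, 0.7]
gripper_width: 0.1
grasp_force: 0.0
```

Request:
step_arm(
  motion=[
    {"slide": [0,0,25],"jaw": 0},
    {"slide": [1,0,50],"jaw": 0},
    {"slide": [1,0,75],"jaw": 0},
    {"slide": [1,0,90],"jaw": 0},
    {"slide": [1,0,98],"jaw": 0},
    {"slide": [1,0,104],"jaw": 0},
    {"slide": [1,0,104],"jaw": 0},
    {"slide": [1,0,104],"jaw": 0},
  ],
)

```text
$.motion[0]: bad value
```

Run:
```python
from h import *
s=optics.get_image("side");t=optics.get_image("top")
f=lambda a:cv2.resize(a,(390,300),interpolation=cv2.INTER_CUBIC)
cv2.imwrite("pics/b.png",np.hstack([f(s[180:310,190:359]),f(t[170:300,240:409])]))
```

```text
(no output)
```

View pics/b.png

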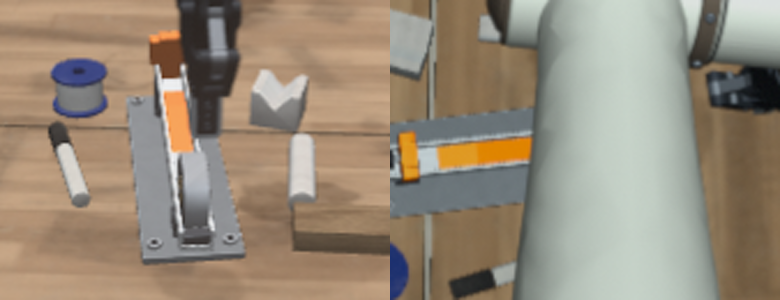

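The move was refused because "dr" was missing, so the arm did not descend. In this picture the gripper is still high, at side-crop (208,130), and the arm hides the top view. I'm resending the move with "dr".

Request:
step_arm(
  motion=[
    {"dr": [0,0,0],"slide": [0,0,25],"jaw": 0},
    {"dr": [0,0,0],"slide": [1,0,50],"jaw": 0},
    {"dr": [0,0,0],"slide": [1,0,75],"jaw": 0},
    {"dr": [0,0,0],"slide": [1,0,90],"jaw": 0},
    {"dr": [0,0,0],"slide": [1,0,98],"jaw": 0},
    {"dr": [0,0,0],"slide": [1,0,104],"jaw": 0},
    {"dr": [0,0,0],"slide": [1,0,104],"jaw": 0},
    {"dr": [0,0,0],"slide": [1,0,104],"jaw": 0},
  ],
)

```text
clock: 2.2
position: [563.2, -207.0, 58.0]
ee_rot: [-0.066, 0.998, -0.0, 0.001]
contact_force: [0.7, -0.8, 0.9]
gripper_width: -0.1
grasp_force: 0.0
```

Run:
```python
from h import *
s=optics.get_image("side")
cv2.imwrite("pics/c.png",cv2.resize(s[180:310,190:359],None,fx=4,fy=4,interpolation=cv2.INTER_CUBIC))
```

```text
(no output)
```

View pics/c.png

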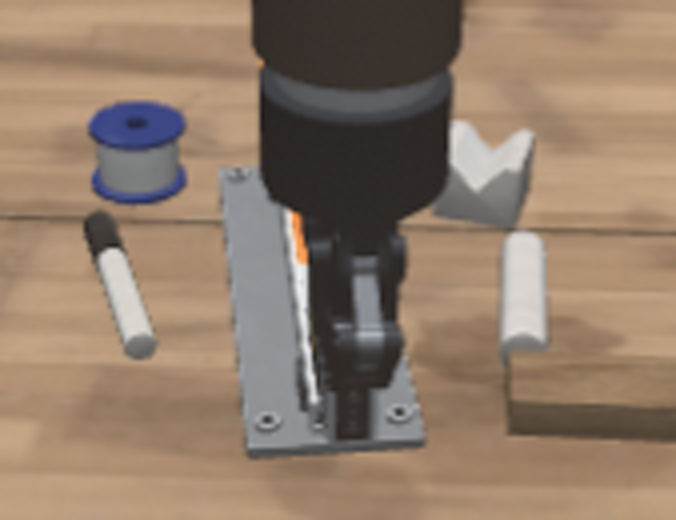

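Request:
step_arm(
  motion=[
    {"dr": [0,0,0],"slide": [0,5,2],"jaw": 0},
    {"dr": [0,0,0],"slide": [0,10,3],"jaw": 0},
    {"dr": [0,0,0],"slide": [0,14,3],"jaw": 0},
    {"dr": [0,0,0],"slide": [0,18,3],"jaw": 0},
    {"dr": [0,0,0],"slide": [0,22,3],"jaw": 0},
    {"dr": [0,0,0],"slide": [0,25,3],"jaw": 0},
    {"dr": [0,0,0],"slide": [0,28,3],"jaw": 0},
    {"dr": [0,0,0],"slide": [0,31,3],"jaw": 0},
  ],
)

```text
clock: 3.25
position: [558.9, -176.2, 54.6]
ee_rot: [-0.066, 0.998, -0.0, 0.0]
contact_force: [-0.5, -1.2, 1.4]
gripper_width: 0.2
grasp_force: 0.6
```

Request:
step_arm(
  motion=[
    {"dr": [0,0,0],"slide": [0,3,0],"jaw": 0},
    {"dr": [0,0,0],"slide": [0,7,-0.5],"jaw": 0},
    {"dr": [0,0,0],"slide": [0,12,-1],"jaw": 0},
    {"dr": [0,0,0],"slide": [0,18,-1.5],"jaw": 0},
    {"dr": [0,0,0],"slide": [0,24,-2],"jaw": 0},
    {"dr": [0,0,0],"slide": [0,30,-2.5],"jaw": 0},
    {"dr": [0,0,0],"slide": [0,36,-3],"jaw": 0},
    {"dr": [0,0,0],"slide": [0,42,-3.5],"jaw": 0},
  ],
)

```text
clock: 4.25
position: [553.1, -134.1, 57.8]
ee_rot: [-0.066, 0.998, -0.0, -0.0]
contact_force: [-0.1, -0.6, 0.8]
gripper_width: -0.1
grasp_force: 0.6
```

Run:
```python
from h import *
s=optics.get_image("side");t=optics.get_image("top")
f=lambda a:cv2.resize(a,(390,300),interpolation=cv2.INTER_CUBIC)
cv2.imwrite("pics/d.png",np.hstack([f(s[180:310,190:359]),f(t[190:270,240:344])]))
```

```text
(no output)
```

View pics/d.png

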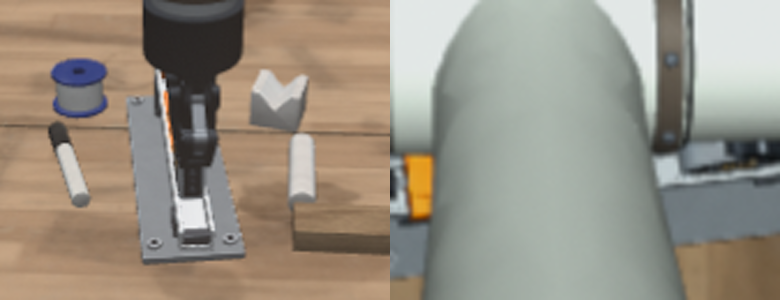

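Request:
step_arm(
  motion=[
    {"dr": [0,0,0],"slide": [0,6,-0.5],"jaw": 0},
    {"dr": [0,0,0],"slide": [0,12,-1],"jaw": 0},
    {"dr": [0,0,0],"slide": [0,18,-1.6],"jaw": 0},
    {"dr": [0,0,0],"slide": [0,24,-2.2],"jaw": 0},
    {"dr": [0,0,0],"slide": [0,30,-2.8],"jaw": 0},
    {"dr": [0,0,0],"slide": [0,36,-3.4],"jaw": 0},
    {"dr": [0,0,0],"slide": [0,42,-4],"jaw": 0},
    {"dr": [0,0,0],"slide": [0,48,-4.5],"jaw": 0},
  ],
)

```text
clock: 5.35
position: [547.2, -86.9, 62.7]
ee_rot: [-0.066, 0.998, -0.0, 0.0]
contact_force: [1.0, -3.5, 2.5]
gripper_width: 0.2
grasp_force: 1.9
```

Request:
step_arm(
  motion=[
    {"dr": [0,0,0],"slide": [0,6,-0.7],"jaw": 0},
    {"dr": [0,0,0],"slide": [0,12,-1.4],"jaw": 0},
    {"dr": [0,0,0],"slide": [0,17,-2],"jaw": 0},
    {"dr": [0,0,0],"slide": [0,22,-2.6],"jaw": 0},
    {"dr": [0,0,0],"slide": [0,27,-3.2],"jaw": 0},
    {"dr": [0,0,0],"slide": [0,32,-3.8],"jaw": 0},
    {"dr": [0,0,0],"slide": [0,36,-4.4],"jaw": 0},
    {"dr": [0,0,0],"slide": [0,40,-5],"jaw": 0},
  ],
)

```text
clock: 6.35
position: [541.6, -47.0, 67.3]
ee_rot: [-0.066, 0.998, -0.0, -0.0]
contact_force: [0.0, -2.3, 1.7]
gripper_width: 0.2
grasp_force: 1.3
```

Request:
step_arm(
  motion=[
    {"dr": [0,0,0],"slide": [0,3,-0.4],"jaw": 0},
    {"dr": [0,0,0],"slide": [0,6,-0.8],"jaw": 0},
    {"dr": [0,0,0],"slide": [0,9,-1.2],"jaw": 0},
    {"dr": [0,0,0],"slide": [0,12,-1.6],"jaw": 0},
    {"dr": [0,0,0],"slide": [0,15,-2],"jaw": 0},
    {"dr": [0,0,0],"slide": [0,18,-2.4],"jaw": 0},
    {"dr": [0,0,0],"slide": [0,21,-2.8],"jaw": 0},
    {"dr": [0,0,0],"slide": [0,24,-3.2],"jaw": 0},
  ],
)

```text
clock: 7.35
position: [538.3, -23.0, 70.3]
ee_rot: [-0.066, 0.998, 0.0, -0.0]
contact_force: [0.4, 0.6, 0.2]
gripper_width: 0.3
grasp_force: 0.0
```

Run:
```python
from h import *
s=optics.get_image("side");t=optics.get_image("top")
f=lambda a:cv2.resize(a,(390,300),interpolation=cv2.INTER_CUBIC)
cv2.imwrite("pics/e.png",np.hstack([f(s[180:280,200:330]),f(t[190:270,225:329])]))
```

```text
(no output)
```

View pics/e.png

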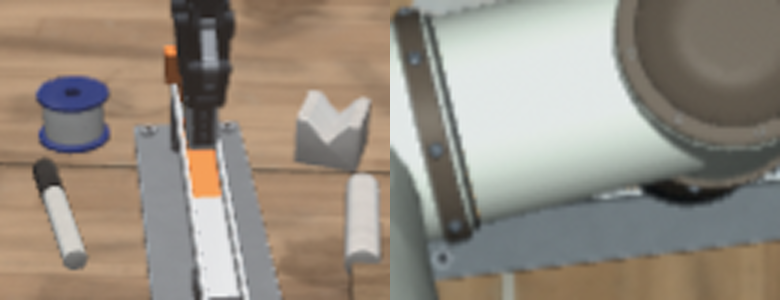

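The view is hidden, but the force has dropped to zero, so the roller has probably gone over the crest. I'll push on a little to be sure, then back off and rise.

Request:
step_arm(
  motion=[
    {"dr": [0,0,0],"slide": [0,2,0],"jaw": 0},
    {"dr": [0,0,0],"slide": [0,4,0],"jaw": 0},
    {"dr": [0,0,0],"slide": [0,6,0],"jaw": 0},
    {"dr": [0,0,0],"slide": [0,8,0],"jaw": 0},
    {"dr": [0,0,0],"slide": [0,9,0],"jaw": 0},
    {"dr": [0,0,0],"slide": [0,9,0],"jaw": 0},
    {"dr": [0,0,0],"slide": [0,9,0],"jaw": 0},
    {"dr": [0,0,0],"slide": [0,9,0],"jaw": 0},
  ],
)

```text
clock: 8.45
position: [537.4, -14.6, 70.5]
ee_rot: [-0.066, 0.998, -0.0, 0.0]
contact_force: [-0.8, -0.5, 0.2]
gripper_width: -0.1
grasp_force: 0.0
```

Request:
step_arm(
  motion=[
    {"dr": [0,0,0],"slide": [0,-3,0],"jaw": 0},
    {"dr": [0,0,0],"slide": [0,-8,0],"jaw": 0},
    {"dr": [0,0,0],"slide": [0,-16,-3],"jaw": 0},
    {"dr": [0,0,0],"slide": [0,-30,-10],"jaw": 0},
    {"dr": [0,0,0],"slide": [0,-60,-30],"jaw": 0},
    {"dr": [0,0,0],"slide": [0,-100,-60],"jaw": 0},
    {"dr": [0,0,0],"slide": [0,-145,-90],"jaw": 0},
    {"dr": [0,0,0],"slide": [0,-190,-120],"jaw": 0},
  ],
)

```text
clock: 9.45
position: [562.1, -205.2, 192.3]
ee_rot: [-0.065, 0.998, -0.0, 0.0]
contact_force: [0.6, 0.0, -0.0]
gripper_width: 0.4
grasp_force: 0.0
```

Request:
step_arm(
  motion=[
    {"dr": [0,0,0],"slide": [40,-30,0],"jaw": 0},
    {"dr": [0,0,0],"slide": [80,-60,0],"jaw": 0},
    {"dr": [0,0,0],"slide": [120,-90,0],"jaw": 0},
    {"dr": [0,0,0],"slide": [150,-120,0],"jaw": 0},
    {"dr": [0,0,0],"slide": [150,-150,0],"jaw": 0},
    {"dr": [0,0,0],"slide": [150,-180,0],"jaw": 0},
    {"dr": [0,0,0],"slide": [150,-180,0],"jaw": 0},
    {"dr": [0,0,0],"slide": [150,-180,0],"jaw": 0},
  ],
)

```text
clock: 10.45
position: [436.5, -401.2, 190.6]
ee_rot: [-0.065, 0.998, 0.0, -0.0]
contact_force: [0.2, -0.2, -0.8]
gripper_width: 0.0
grasp_force: 0.0
```

Run:
```python
from h import *
s=optics.get_image("side");t=optics.get_image("top")
f=lambda a:cv2.resize(a,(390,300),interpolation=cv2.INTER_CUBIC)
cv2.imwrite("pics/f.png",np.hstack([f(s[170:300,190:359]),f(t[185:285,220:350])]))
```

```text
(no output)
```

View pics/f.png

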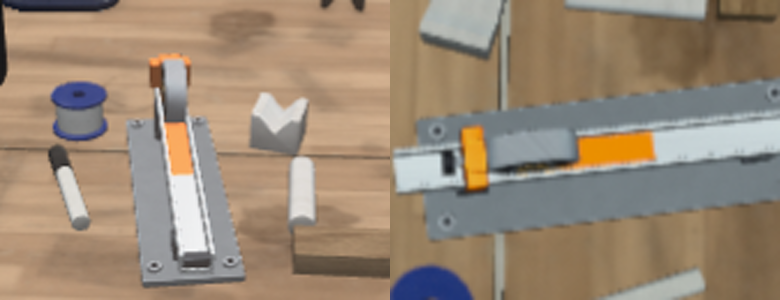

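The roller sits in the dip against the stop (top crop 488–578, stop at 475). The bystanders are undisturbed and the arm is clear.

```bash
python3 -c "
from bench import arm
print(arm.job_done())"
```

```text
the job is handed in; nothing more can be done
None
```

I pushed the roller over the hump, and the last picture shows it resting in the dip against the stop, with the bystanders undisturbed and the arm clear; the job is handed in, but no verdict was returned.

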